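Vent and open a bench pressure filter

ROBOT

A 7-joint arm with a two-finger parallel gripper is mounted at the origin on a cart in front of the work surface, level with it; the furniture and walls round the work are solid. World frame = base frame: x ahead of the robot, y to its left, z up, the work surface at z = 0. Lengths are in m, angles in rad, forces in N, time in s.
With the tool pointing down it reaches from about 0.425 to 0.875 m from the base axis. Payload 8.4 kg.
Tool frame: the origin (TCP) lies midway between the tips of the shut fingers; the grasp point (between the pads) lies 19 mm behind it; z points along the fingers, y is the line along which they close (so a half turn about z gives the same grasp; the last joint's range is limited). The gripper opens to 85 mm and grips with 20 to 120 N. Pads are 22 mm wide; open, the fingers measure 114 mm over their backs; the gripper's body (76 mm by 85 mm) begins 54 mm behind the grasp point. The pads swing forward as they close: fully open they stand 13 mm farther back than shut.
Start: joints at [-1.31, 0.333, 0.04, 1.465, -0.013, 1.343, -0.059], TCP at [0.229, 0.608, 0.231] pointing down, gripper open.
Joint ranges: [-2.58, 2.58], [-0.38, 2.09], [-1.3, 1.39], [0.25, 2.4], [-1.5, 4.64], [0.08, 2.09], [-2.65, 2.65]. Speed limits (rad/s): [2.22, 2.22, 2.79, 2.79, 3.14, 3.14, 3.14].

INTERFACE

Orientations are given as a rotation vector (axis times angle).
In Python, from cell import sensors, cams, manip gives the robot as it stands.
- The arm moves only by the shell command python3 -m inch 'ROWS' [FORCE]. ROWS is a JSON object of lists of equal length, an entry for each row: "dp": the shift along the tool's x, y, z each as a share of 0.2 m, from -1 to 1, a list of three; "twist": the turn, a rotation vector about the tool's x, y, z each as a share of 90 degrees, from -1 to 1, a list of three; "fingers": the finger opening in mm, from 0 to 85.4. In form: {"dp": [[dx, dy, dz], ...], "twist": [[ax, ay, az], ...], "fingers": [fingers, ...]}. A call has exactly 5 rows; each row is the pose to reach, as a shift and turn from the pose commanded when the call began, along the tool's axes at that moment; what a row does not reach only later rows make up. A row lasts 1/12 s, in which the tool goes at most 41.7 mm and 7.16 degrees, less where a joint would pass 70% of its speed; a pose out of reach is approached as far as the arm can. A call with a number of a shift or a turn outside -1 to 1 is refused whole. A call with a gripper value outside its range is refused whole. The fingers move at their own pace and stop on an object; FORCE is the grip in N (left out, the last holds). Time passes only in rows, so rows that repeat a pose let the fingers close, or fill a call up. It gives the time, the measured TCP pose, the force, the opening and the grip force at its end, in the units of the state.
- sensors.get_obs(): the state, without advancing time (a new reading comes with each control period).
- cams.grab_frame(name): name is "scene" or "side" or "wrist"; returns the picture (384x512x3 uint8, blue, green, red); there is no depth.
- cams.calibration(name): a dict with "fx", "fy", "cx", "cy" (pixels), "extrinsics" (4x4, takes a point from world to camera coordinates); the wrist camera has in their place "mount" (4x4, takes a point from camera to tool coordinates, whose origin is the TCP and whose axes are the flange's). Camera axes: x right, y down, z forward; pixel columns grow to the right and rows downward; lengths in m; the calibration is good to about 2 mm. A picture is of the moment at which its call begins: read the wrist's pose just before it. calibration takes no time and is no camera call.
- manip.close_job(): hands the job in; it is judged then, once.
The state is a dict: "clock": time; "joint_positions": joint angles; "joint_velocities": joint speeds; "joint_efforts": joint torques, N m; "ee_pos": TCP position; "orientation": TCP orientation; "contact_force": force on the tool from outside, world axes, zero at the start; "moment": the same for the moment, N m; "opening": finger opening in m; "finger_force": force on a finger pad.
Only numpy, scipy, OpenCV 4.12 (cv2) and the standard library are available. Lean on these libraries where they do the work, as an engineer would, in place of code of your own. Each camera call takes 0.05 s, during which the arm holds its last target. There are 200 camera calls.

TASK

Open the pressure filter for a filter change. First vent it: turn the spring-loaded vent knob on the front of the filter clockwise to its stop, hold it there for a moment, and let it spring back. Then turn the winged nut counter-clockwise until it lines up with the hammer head of the tie rod and take it off, next take off the sealing washer, and last lift off the cover, setting each piece down (not dropping it) flat and right way up on the floor of the metal tray, side by side; leave the glassware alone.

Things in the scene. Friction and masses are not known exactly. Their poses are not given: they have to be found in the camera images.
- filter: Fixed steel pressure filter: bowl 108 mm wide over its flange (top 88 mm above the bench) on a dark foot plate, a vertical tie rod in its centre. Origin on the bench under the rod, z up; -x points to the vent valve, whose axis is 95 mm from the rod. Stacked on the rod and centred on it, from below: cover, washer, winged nut.
- rod_head (a point): Top of the tie rod (12 mm thick), on its axis, 157 mm above the bench. The rod ends in a hammer head: a flat bar 26 mm long along this x axis (= the filter's x), 12 mm wide with round ends, 8 mm high below this point. At the start it lies inside the hollow hub of the nut, 9 mm below the hub's rim.
- vent_knob (a joint): Angle of the vent knob, rad: 0 at rest, grows as it is turned clockwise seen from above, hard stop at 1.3. A spring drives it back to 0 when released (0.05 N m at rest, 0.24 N m at the stop).
- vent_grip (a point): Grip point of the vent knob, on its vertical axis, 134 mm above the bench: near mid-height of a black upright bar 56 mm long (this x axis), 14 mm thick (y), free from 111 to 149 mm above the bench, on a disc of 52 mm diameter. At rest the bar lies along the filter's x axis.
- nut_mid (a point): Grip point of the winged nut (about 120 g), on its axis, 25 mm above its lowest edge; z up. Round hub 44 mm wide, from 20 mm below to 8 mm above this point; under it a spigot 35 mm wide, 5 mm high, sits in the washer, whose top is 20 mm below this point and juts out past the hub. Two wings along +x and -x, 11 mm thick, reach out to 42 mm. Grip the hub across y.
- nut_slot (a point): Middle of the slot (30 x 16 mm, long along this x = the nut's x) in the floor of the nut's hollow hub. At the start x is 1.05 to 1.40 rad clockwise of the filter's x, so the rod's head bars the way. Turned counter-clockwise (it turns easily) until parallel within 0.1 rad, the head passes and the nut lifts off; stop pins bear just beyond. Raise it 30 mm to clear the head.
- washer_mid (a point): Middle of the flange of the thick sealing washer (80 g): ring 62 mm across, 38 mm bore, flange 10 mm high (5 mm above and below this point), under it a spigot 44 mm wide, 8 mm high, sits in the cover's neck; lowest edge 13 mm below this point. On the filter its top is 138 mm above the bench. Lifts straight off; raise it 45 mm to clear the head. Grip it across the flange.
- cover_neck (a point): On the axis of the steel cover (about 450 g), in its neck, 10 mm below the rim; z up. Neck: tube 56 mm wide, from 22 mm below to 10 mm above this point, on a disc 104 mm wide, 8 mm thick; under it a ring 86 mm wide, 6 mm high, sits in the bowl. Lowest edge 36 mm below this point. Grip across the neck (the rod's head ends 39 mm above this point); raise 85 mm to clear.
- tray: Fixed empty metal tray left of the filter: 170 mm along its x, 284 mm along its y, origin under its centre on the bench. Floor 3 mm above the bench, rim 17 mm above the bench, walls 3 mm. Behind it the fixed square post of the bottle shelf (x 0.634 m, y -0.20 to -0.12 m) and shelf rods at y -0.31 and -0.01 m, 0.29 and 0.55 m high, ending at x 0.635 m: keep the gripper and wrist in front of them.
- petri: Bystander: glass petri dish, 93 mm wide, 16 mm high, left of the tray; origin under its centre.
- beaker: Bystander: small glass beaker, 60 mm wide, 68 mm high, at the left; origin under its centre.
- flask: Bystander: conical flask, 61 mm wide, 99 mm high, behind the left part of the tray; origin under its centre.

How it is judged:
On the way, in this order (a step that is already met when the one before it is completed fails the run):
1. the vent knob is turned to its stop (over 1.2 rad) and held there 0.2 s (value of joint vent_knob above 1.2 rad), for 0.2 s.
2. the vent knob has sprung back (under 0.1 rad) (value of joint vent_knob below 0.1 rad), for 0.1 s.
3. the winged nut lies flat on the tray floor (x of nut_mid in the frame of tray between -0.08 and 0.08 m and y of nut_mid in the frame of tray between -0.137 and 0.137 m and z of nut_mid in the frame of tray below 0.034 m and angle between nut_mid's own z axis and vertical below 0.12 rad and linear speed of nut below 0.03 m/s), for 0.2 s.
4. the washer lies flat on the tray floor (x of washer_mid in the frame of tray between -0.08 and 0.08 m and y of washer_mid in the frame of tray between -0.137 and 0.137 m and z of washer_mid in the frame of tray below 0.022 m and angle between washer_mid's own z axis and vertical below 0.12 rad and linear speed of washer below 0.03 m/s), for 0.2 s.
5. the cover lies flat on the tray floor (x of cover_neck in the frame of tray between -0.08 and 0.08 m and y of cover_neck in the frame of tray between -0.137 and 0.137 m and z of cover_neck in the frame of tray below 0.045 m and angle between cover_neck's own z axis and vertical below 0.12 rad and linear speed of cover below 0.03 m/s), for 0.2 s.
At the end, for the whole second after the job is handed in: Nut, washer and cover all lie at rest, flat (tilted under 0.12 rad) and right way up on the floor of the tray (not more than 6 mm above their resting height), their centres inside its walls, and the vent knob is back at rest (under 0.1 rad) (all of step 3 and all of step 4 and all of step 5 and value of joint vent_knob below 0.1 rad); the robot touches nothing.
It fails at once if the cover is raised more than 20 mm with the washer still on it (height (world z) of cover_neck above 0.138 m and distance between washer_mid and cover_neck below 0.05 m).
It fails at once if a piece is dropped: it moves faster than 0.7 m/s (a fall of over 25 mm) while not held ((linear speed of nut above 0.7 m/s and contact force between the fingers and nut below 0.3 N) or (linear speed of washer above 0.7 m/s and contact force between the fingers and washer below 0.3 N) or (linear speed of cover above 0.7 m/s and contact force between the fingers and cover below 0.3 N)).
It fails at once if a bystander (petri dish, beaker, flask) is moved more than 30 mm (distance of any of petri, beaker, flask from where it was at the start of the episode above 0.03 m).
It also fails if it takes over 72 s, if anything falls off the work surface, if the arm or the gripper's body presses on something with over 40 N, if the wrist force passes 120 N, or if a joint passes its speed limit or range.

## Working session

There is one attempt and no reset: what is moved stays moved. The work goes in short steps, Python scripts to look and compute and a shell command to move; the robot and the scene stay as the last step left them, time stands still between calls to the robot, and variables do not carry over. Pictures are saved under pics/ and viewed, at most 10 in all, crops included, and the job is handed in when it is done.

```bash
ls; mkdir -p pics; python3 - <<'E'
from cell import sensors,cams
import cv2,numpy as np
o=sensors.get_obs()
for k in o: print(k,np.round(o[k],3))
for n in ['scene','side','wrist']:
    c=cams.calibration(n); print(n,{k:np.round(v,4).tolist() for k,v in c.items()})
    cv2.imwrite(f'pics/{n}0.png',cams.grab_frame(n))
E
```

```text
pics
clock 0.0
joint_positions [-1.31   0.334  0.04   1.466 -0.013  1.343 -0.058]
joint_velocities [-0.     0.     0.     0.002  0.001 -0.002  0.   ]
joint_efforts [ 0.0000e+00 -6.5854e+01  1.3660e+00 -4.0558e+01  1.7000e-02  1.2000e-02
  0.0000e+00]
ee_pos [0.229 0.608 0.23 ]
orientation [-5.620e-01 -3.091e+00  2.000e-03]
contact_force [0.133 0.44  0.258]
moment [-0.002 -0.015 -0.02 ]
finger_force 0.0
opening 0.086
scene {'fx': 408.9391, 'fy': 408.9391, 'cx': 255.5327, 'cy': 192.5364, 'extrinsics': [[0.7384, -0.6739, 0.0253, -0.4298], [-0.2688, -0.3285, -0.9055, 0.2401], [0.6185, 0.6618, -0.4237, 1.1145], [0.0, 0.0, 0.0, 1.0]]}
side {'fx': 369.7219, 'fy': 369.7219, 'cx': 250.0261, 'cy': 196.492, 'extrinsics': [[0.9989, -0.0438, 0.0138, -0.5795], [-0.0033, -0.3681, -0.9298, 0.1173], [0.0459, 0.9288, -0.3678, 1.1576], [0.0, 0.0, 0.0, 1.0]]}
wrist {'fx': 275.9999, 'fy': 275.9999, 'cx': 254.8973, 'cy': 189.5044, 'mount': [[-0.0006, -0.9642, -0.2653, 0.0677], [1.0, -0.0006, -0.0003, -0.0], [0.0001, -0.2653, 0.9642, -0.1437], [0.0, 0.0, 0.0, 1.0]]}
```

```bash
python3 -c "
import cv2
a=cv2.imread('pics/scene0.png');b=cv2.imread('pics/side0.png')
cv2.imwrite('pics/s1.png',cv2.resize(a,(800,600),interpolation=cv2.INTER_CUBIC));cv2.imwrite('pics/s2.png',cv2.resize(b,(800,600),interpolation=cv2.INTER_CUBIC))"
```

```text
(no output)
```

View pics/s1.png

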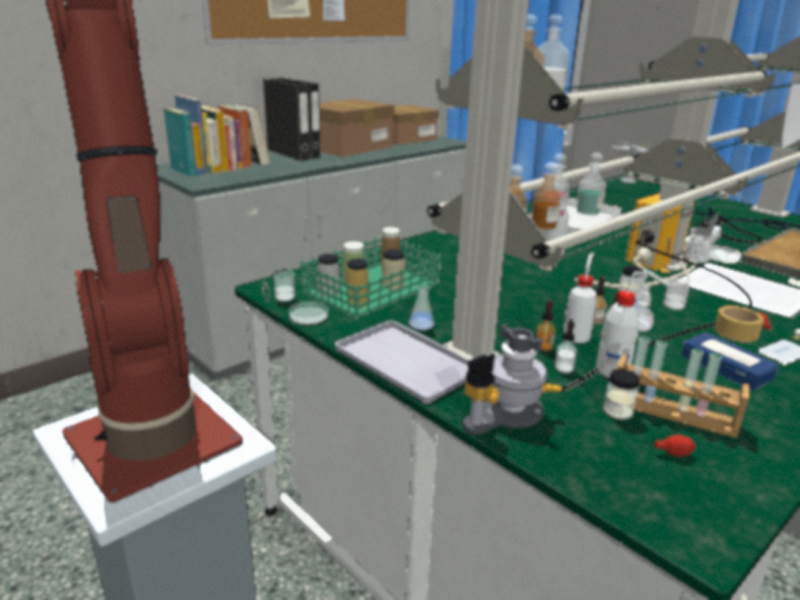

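View pics/s2.png

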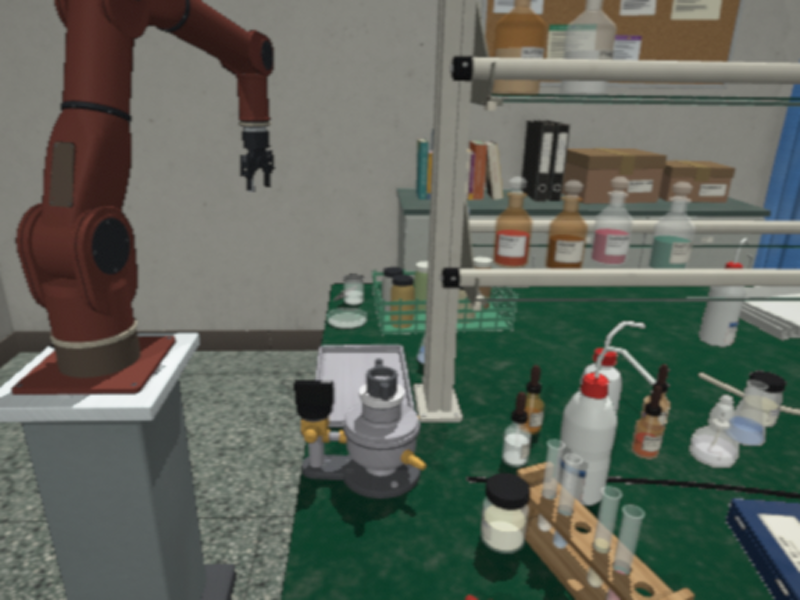

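```bash
cat > h.py <<'E'
import numpy as np,cv2
from scipy.spatial.transform import Rotation as R
from cell import sensors,cams
def wristT():
    o=sensors.get_obs(); T=np.eye(4); T[:3,:3]=R.from_rotvec(o['orientation']).as_matrix(); T[:3,3]=o['ee_pos']; return T
def ray(n,uv,T=None):
    c=cams.calibration(n); d=np.array([(uv[0]-c['cx'])/c['fx'],(uv[1]-c['cy'])/c['fy'],1.])
    M=T@np.array(c['mount']) if n=='wrist' else np.linalg.inv(np.array(c['extrinsics']))
    return M[:3,3],M[:3,:3]@d
def onz(n,uv,z,T=None):
    p,d=ray(n,uv,T); return p+d*(z-p[2])/d[2]
def delta(target,yaw=None):
    """shift to target TCP in present tool axes, share of 0.2; tool yaw = world angle of tool y"""
    T=wristT(); y=T[:3,1]
    print('share dp',np.round(T[:3,:3].T@(np.array(target)-T[:3,3])/0.2,3),'tcp',np.round(T[:3,3],4),'yaw_y deg',round(np.degrees(np.arctan2(y[1],y[0])),1),'tilt',np.round(T[:3,2],3))
E
python3 - <<'E'
from h import *
s=1.5625
for n,uv,z in [('side',(383,374),.166),('scene',(520,335),.166),('side',(315,384),.149),('scene',(483,358),.149),
 ('scene',(337,350),.017),('scene',(385,323),.017),('scene',(472,368),.017),('scene',(428,397),.017),
 ('side',(318,347),.017),('side',(408,347),.017),('scene',(308,313),.01),('scene',(285,302),0),('scene',(422,327),0),('side',(378,485),0)]:
    print(n,uv,z,np.round(onz(n,(uv[0]/s,uv[1]/s),z),3))
delta([0.5,-0.16,.4])
print(R.from_rotvec(sensors.get_obs()['orientation']).as_matrix().round(3))
E
```

```text
side (383, 374) 0.166 [ 0.552 -0.355  0.166]
scene (520, 335) 0.166 [ 0.543 -0.357  0.166]
side (315, 384) 0.149 [ 0.458 -0.351  0.149]
scene (483, 358) 0.149 [ 0.453 -0.35   0.149]
scene (337, 350) 0.017 [0.417 0.02  0.017]
scene (385, 323) 0.017 [0.582 0.05  0.017]
scene (472, 368) 0.017 [ 0.586 -0.219  0.017]
scene (428, 397) 0.017 [ 0.44  -0.236  0.017]
side (318, 347) 0.017 [0.429 0.044 0.017]
side (408, 347) 0.017 [0.618 0.041 0.017]
scene (308, 313) 0.01 [0.481 0.219 0.01 ]
scene (285, 302) 0 [0.484 0.325 0.   ]
scene (422, 327) 0 [0.658 0.003 0.   ]
side (378, 485) 0 [ 0.545 -0.38   0.   ]
share dp [-2.621 -3.118 -0.843] tcp [0.2287 0.608  0.2306] yaw_y deg 69.4 tilt [-0.    -0.001 -1.   ]
[[-0.936  0.352 -0.   ]
 [ 0.352  0.936 -0.001]
 [-0.    -0.001 -1.   ]]
```

```bash
cat >> h.py <<'E'
def plan(wps):
    """wps: (x,y,z,yaw of tool y deg); prints last-row shares for each call"""
    T=wristT(); p=T[:3,3]; M=T[:3,:3]; 
    for x,y,z,a in wps:
        a=np.radians(a); yv=np.array([np.cos(a),np.sin(a),0]); zv=np.array([0,0,-1.]); N=np.c_[np.cross(yv,zv),yv,zv]
        q=np.array([x,y,z]); print(np.round(M.T@(q-p)/.2,3).tolist(),np.round(R.from_matrix(M.T@N).as_rotvec()/(np.pi/2),3).tolist())
        p,M=q,N
E
python3 - <<'E'
from h import *
k=69.4;d=-159.4/6
W=[(.31,.5,.27),(.41,.37,.32),(.49,.21,.33),(.51,.02,.33),(.49,-.17,.33),(.455,-.35,.33)]
plan([(*w,k+d*(i+1)) for i,w in enumerate(W)])
E
```

```text
[-0.57, -0.363, -0.196] [-0.001, 0.0, 0.295]
[-0.817, -0.075, -0.25] [0.0, 0.0, 0.295]
[-0.88, 0.16, -0.05] [0.0, 0.0, 0.295]
[-0.917, 0.268, 0.0] [0.0, 0.0, 0.295]
[-0.82, 0.49, 0.0] [0.0, 0.0, 0.295]
[-0.559, 0.727, 0.0] [0.0, 0.0, 0.295]
```

```bash

python3 -m inch '{"dp":[[-0.11,-0.07,-0.04],[-0.23,-0.15,-0.08],[-0.34,-0.22,-0.12],[-0.46,-0.29,-0.16],[-0.57,-0.363,-0.196]],"twist":[[0,0,0.06],[0,0,0.12],[0,0,0.18],[0,0,0.24],[0,0,0.295]],"fingers":[85,85,85,85,85]}'
python3 -m inch '{"dp":[[-0.16,-0.015,-0.05],[-0.33,-0.03,-0.1],[-0.49,-0.045,-0.15],[-0.65,-0.06,-0.2],[-0.817,-0.075,-0.25]],"twist":[[0,0,0.06],[0,0,0.12],[0,0,0.18],[0,0,0.24],[0,0,0.295]],"fingers":[85,85,85,85,85]}'
python3 -m inch '{"dp":[[-0.18,0.03,-0.01],[-0.35,0.06,-0.02],[-0.53,0.1,-0.03],[-0.7,0.13,-0.04],[-0.88,0.16,-0.05]],"twist":[[0,0,0.06],[0,0,0.12],[0,0,0.18],[0,0,0.24],[0,0,0.295]],"fingers":[85,85,85,85,85]}'
```

```text
clock: 0.57
ee_pos: [0.3109, 0.499, 0.2708]
orientation: [1.264, 2.876, -0.0]
contact_force: [0.2, 0.2, 0.9]
opening: 0.0848
finger_force: 0.0
clock: 0.98
ee_pos: [0.4105, 0.3689, 0.3209]
orientation: [-1.89, -2.509, 0.0]
contact_force: [0.1, 0.6, -0.1]
opening: 0.0847
finger_force: 0.0
clock: 1.4
ee_pos: [0.4904, 0.2088, 0.3305]
orientation: [-2.416, -2.008, 0.0]
contact_force: [1.0, 0.8, 0.1]
opening: 0.085
finger_force: 0.0
```

```bash

python3 -m inch '{"dp":[[-0.18,0.05,0],[-0.37,0.1,0],[-0.55,0.16,0],[-0.73,0.21,0],[-0.917,0.268,0]],"twist":[[0,0,0.06],[0,0,0.12],[0,0,0.18],[0,0,0.24],[0,0,0.295]],"fingers":[85,85,85,85,85]}'
python3 -m inch '{"dp":[[-0.16,0.1,0],[-0.33,0.2,0],[-0.49,0.3,0],[-0.65,0.39,0],[-0.82,0.49,0]],"twist":[[0,0,0.06],[0,0,0.12],[0,0,0.18],[0,0,0.24],[0,0,0.295]],"fingers":[85,85,85,85,85]}'
python3 -m inch '{"dp":[[-0.11,0.14,0],[-0.22,0.29,0],[-0.34,0.44,0],[-0.45,0.58,0],[-0.559,0.727,0]],"twist":[[0,0,0.06],[0,0,0.12],[0,0,0.18],[0,0,0.24],[0,0,0.295]],"fingers":[85,85,85,85,85]}'
python3 -m inch '{"dp":[[0,0,0],[0,0,0],[0,0,0],[0,0,0],[0,0,0]],"twist":[[0,0,0],[0,0,0],[0,0,0],[0,0,0],[0,0,0]],"fingers":[85,85,85,85,85]}'
python3 - <<'E'
from h import *
delta([.455,-.35,.33]); print(sensors.get_obs()['joint_positions'])
T=wristT(); np.save('T1.npy',T); f=cams.grab_frame('wrist'); cv2.imwrite('pics/w1raw.png',f); cv2.imwrite('pics/w1.png',cv2.resize(f,(800,600),interpolation=cv2.INTER_CUBIC))
E
```

```text
clock: 1.82
ee_pos: [0.5098, 0.0186, 0.3305]
orientation: [-2.812, -1.4, -0.0]
contact_force: [0.8, 0.0, -0.1]
opening: 0.0847
finger_force: 0.0
clock: 2.23
ee_pos: [0.4897, -0.1712, 0.3306]
orientation: [-3.058, -0.717, -0.001]
contact_force: [1.7, 0.4, -0.8]
opening: 0.0851
finger_force: 0.0
clock: 2.65
ee_pos: [0.4549, -0.3514, 0.3308]
orientation: [-3.141, 0.004, -0.001]
contact_force: [1.0, 0.3, -0.3]
opening: 0.0849
finger_force: 0.0
clock: 3.07
ee_pos: [0.4564, -0.3485, 0.3305]
orientation: [-3.141, -0.007, -0.001]
contact_force: [0.1, 0.0, -1.2]
opening: 0.0852
finger_force: 0.0
share dp [-0.007  0.008  0.003] tcp [ 0.4564 -0.3485  0.3305] yaw_y deg -89.8 tilt [ 0.     0.001 -1.   ]
[-0.28965934  0.20700963  1.03008414  1.53207713 -0.1783481   1.50310028
 -0.82336567]
```

View pics/w1.png

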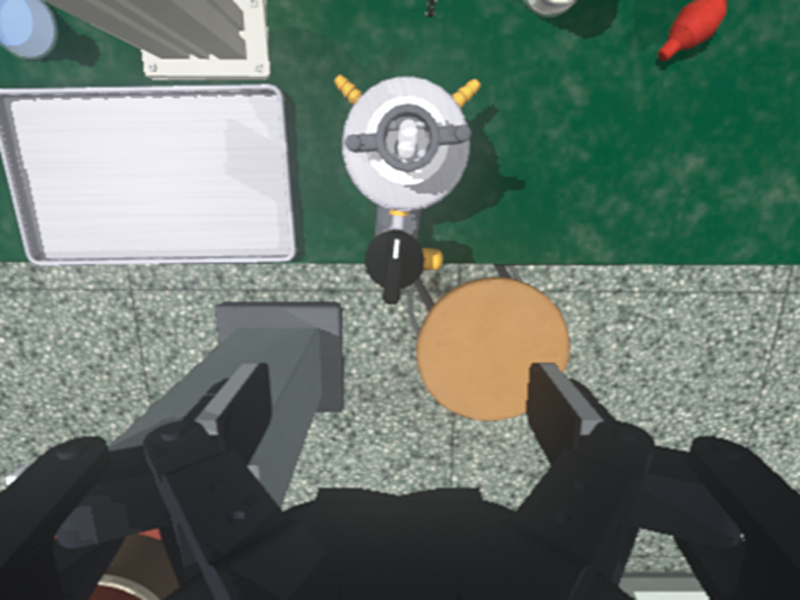

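```bash
python3 - <<'E'
from h import *
T=np.load('T1.npy'); s=1.5625
P=lambda u,v,z:onz('wrist',(u/s,v/s),z,T)
n=P(407,138,.166); k=P(394.5,259,.111); print('nut',n.round(4),'knob disc',k.round(4),np.linalg.norm((n-k)[:2]),'yaw',np.degrees(np.arctan2(*(n-k)[1::-1])))
a=P(350,143,.16);b=P(468,131,.16); print('wings',a.round(3),b.round(3),np.degrees(np.arctan2(*(b-a)[1::-1])))
a=P(391,294,.149);b=P(396,244,.149); print('bar',a.round(3),b.round(3))
print('flange',P(406,143,.088))
for c in [(280,87),(295,262),(30,263),(8,90)]: print('tray',P(*c,.017).round(3))
delta([0.5,0,0.3])
f=cv2.imread('pics/w1raw.png'); c=cv2.resize(f[55:195,215:315],None,fx=5.5,fy=4.2*1.0,interpolation=cv2.INTER_CUBIC) if 0 else cv2.resize(f[60:196,210:320],None,fx=4.4,fy=4.4,interpolation=cv2.INTER_CUBIC)
cv2.imwrite('pics/w1c.png',c)
E
```

```text
nut [ 0.5486 -0.3537  0.166 ] knob disc [ 0.4559 -0.3449  0.111 ] 0.09313601273385662 yaw -5.412857659764906
wings [ 0.546 -0.315  0.16 ] [ 0.554 -0.395  0.16 ] -84.31716849349502
bar [ 0.435 -0.343  0.149] [ 0.474 -0.346  0.149]
flange [ 0.55111796 -0.35430248  0.088     ]
tray [ 0.607 -0.233  0.017]
tray [ 0.435 -0.237  0.017]
tray [0.433 0.049 0.017]
tray [0.604 0.032 0.017]
share dp [ 0.225 -1.742  0.154] tcp [ 0.4563 -0.3486  0.3306] yaw_y deg -89.8 tilt [ 0.     0.001 -1.   ]
```

View pics/w1c.png

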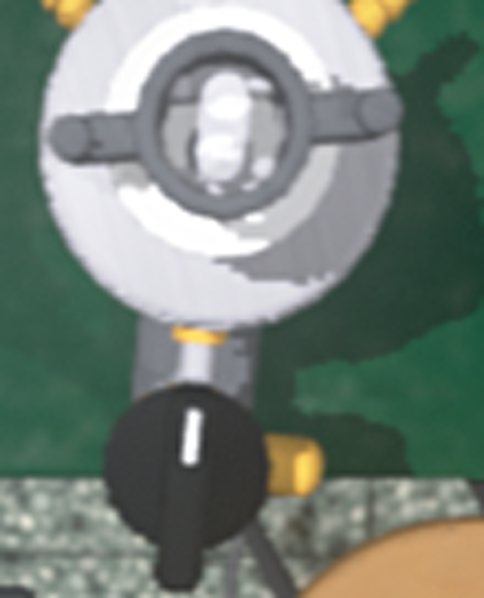

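```bash
python3 - <<'E'
from h import *
plan([(.455,-.345,.2,-95),(.455,-.345,.119,-95),(.455,-.345,.119,-132),(.455,-.345,.119,-169)])
E
```

```text
[-0.007, -0.018, 0.653] [-0.0, -0.0, 0.058]
[0.0, 0.0, 0.405] [0.0, 0.0, 0.0]
[0.0, 0.0, 0.0] [0.0, 0.0, 0.411]
[0.0, 0.0, 0.0] [0.0, 0.0, 0.411]
```

```bash

python3 -m inch '{"dp":[[0,0,0.13],[0,-0.01,0.26],[-0.005,-0.01,0.39],[-0.007,-0.018,0.52],[-0.007,-0.018,0.653]],"twist":[[0,0,0.01],[0,0,0.02],[0,0,0.03],[0,0,0.05],[0,0,0.058]],"fingers":[85,85,85,85,60]}' 80
python3 -m inch '{"dp":[[0,0,0.1],[0,0,0.2],[0,0,0.3],[0,0,0.37],[0,0,0.405]],"twist":[[0,0,0],[0,0,0],[0,0,0],[0,0,0],[0,0,0]],"fingers":[60,60,50,50,50]}'
python3 -m inch '{"dp":[[0,0,0],[0,0,0],[0,0,0],[0,0,0],[0,0,0]],"twist":[[0,0,0],[0,0,0],[0,0,0],[0,0,0],[0,0,0]],"fingers":[30,20,5,5,5]}'
python3 -m inch '{"dp":[[0,0,0],[0,0,0],[0,0,0],[0,0,0],[0,0,0]],"twist":[[0,0,0],[0,0,0],[0,0,0],[0,0,0],[0,0,0]],"fingers":[5,5,5,5,5]}'
python3 - <<'E'
from h import *
delta([.455,-.345,.119])
E
```

```text
clock: 3.53
ee_pos: [0.4548, -0.345, 0.1991]
orientation: [-3.138, 0.14, -0.002]
contact_force: [0.0, 1.1, 0.7]
opening: 0.0751
finger_force: 0.0
clock: 3.95
ee_pos: [0.454, -0.345, 0.1173]
orientation: [-3.137, 0.138, 0.003]
contact_force: [0.6, 0.7, 0.0]
opening: 0.0496
finger_force: 0.0
clock: 4.37
ee_pos: [0.455, -0.3448, 0.1203]
orientation: [-3.136, 0.139, -0.002]
contact_force: [-2.5, 8.6, 7.8]
opening: 0.0126
finger_force: 78.4
clock: 4.78
ee_pos: [0.455, -0.3448, 0.1203]
orientation: [-3.136, 0.139, -0.002]
contact_force: [-3.4, 9.1, 8.3]
opening: 0.0128
finger_force: 78.4
share dp [0.    0.001 0.006] tcp [ 0.455  -0.3448  0.1203] yaw_y deg -95.1 tilt [ 0.001  0.003 -1.   ]
```

```bash

for i in 1 2 3; do
python3 -m inch '{"dp":[[0,0,0],[0,0,0],[0,0,0],[0,0,0],[0,0,0]],"twist":[[0,0,0.055],[0,0,0.11],[0,0,0.165],[0,0,0.22],[0,0,0.274]],"fingers":[5,5,5,5,5]}'; done
python3 - <<'E'
from h import *
o=sensors.get_obs(); delta([.455,-.345,.119]); print(o['moment'],o['joint_positions'].round(2) if hasattr(o['joint_positions'],'round') else o['joint_positions'])
E
```

```text
clock: 5.2
ee_pos: [0.455, -0.3447, 0.1203]
orientation: [-3.032, 0.811, -0.0]
contact_force: [-2.9, 8.7, 9.4]
opening: 0.0129
finger_force: 78.7
clock: 5.62
ee_pos: [0.455, -0.3446, 0.1203]
orientation: [-2.789, 1.439, 0.001]
contact_force: [-3.5, 9.4, 10.2]
opening: 0.0128
finger_force: 78.9
clock: 6.03
ee_pos: [0.4551, -0.3446, 0.1203]
orientation: [-2.418, 2.001, 0.002]
contact_force: [-3.9, 10.1, 10.1]
opening: 0.0127
finger_force: 79.1
share dp [0.002 0.001 0.006] tcp [ 0.4551 -0.3446  0.1203] yaw_y deg -169.2 tilt [ 0.001  0.003 -1.   ]
[1.91649964 0.93707474 0.2527381 ] [-0.38  0.55  1.26  1.84 -0.57  1.18 -1.89]
```

```bash

python3 -m inch '{"dp":[[0,0,0],[0,0,0],[0,0,0],[0,0,0],[0,0,0]],"twist":[[0,0,0.01],[0,0,0.02],[0,0,0.02],[0,0,0.02],[0,0,0.02]],"fingers":[5,5,5,5,5]}'
python3 -c "
from h import *
print(sensors.get_obs()['moment'])"
python3 -m inch '{"dp":[[0,0,0],[0,0,0],[0,0,0],[0,0,0],[0,0,0]],"twist":[[0,0,-0.06],[0,0,-0.12],[0,0,-0.18],[0,0,-0.24],[0,0,-0.3]],"fingers":[5,5,5,5,5]}'
for i in 1 2; do
python3 -m inch '{"dp":[[0,0,0],[0,0,0],[0,0,0],[0,0,0],[0,0,0]],"twist":[[0,0,-0.055],[0,0,-0.11],[0,0,-0.165],[0,0,-0.22],[0,0,-0.271]],"fingers":[5,5,5,5,5]}'; done
python3 -m inch '{"dp":[[0,0,0],[0,0,0],[0,0,0],[0,0,0],[0,0,0]],"twist":[[0,0,0],[0,0,0],[0,0,0],[0,0,0],[0,0,0]],"fingers":[40,85,85,85,85]}'
python3 -c "
from h import *
delta([.455,-.345,.119]);print(sensors.get_obs()['moment'],sensors.get_obs()['joint_positions'])
plan([(.455,-.345,.22,-95),(.5486,-.3537,.25,-132),(.5486,-.3537,.25,-172)])"
```

```text
clock: 6.45
ee_pos: [0.455, -0.3446, 0.1203]
orientation: [-2.391, 2.033, 0.003]
contact_force: [-3.6, 9.5, 10.9]
opening: 0.0132
finger_force: 79.5
[1.96046407 1.02085127 0.78911755]
clock: 6.87
ee_pos: [0.455, -0.3446, 0.1203]
orientation: [-2.802, 1.414, 0.001]
contact_force: [-3.6, 9.4, 9.0]
opening: 0.0127
finger_force: 79.0
clock: 7.28
ee_pos: [0.455, -0.3447, 0.1203]
orientation: [-3.037, 0.791, -0.001]
contact_force: [-2.6, 9.2, 8.3]
opening: 0.0128
finger_force: 78.9
clock: 7.7
ee_pos: [0.455, -0.3448, 0.1203]
orientation: [-3.136, 0.132, -0.002]
contact_force: [-2.1, 9.3, 7.8]
opening: 0.0128
finger_force: 79.2
clock: 8.12
ee_pos: [0.4543, -0.3466, 0.1192]
orientation: [3.138, -0.142, 0.0]
contact_force: [1.2, -0.1, -0.4]
opening: 0.0724
finger_force: 0.0
share dp [ 0.003 -0.008  0.001] tcp [ 0.4543 -0.3466  0.1192] yaw_y deg -95.2 tilt [ 0.    -0.001 -1.   ]
[ 0.02744787 -0.00905659  0.00488985] [-0.20420956  0.37764454  0.95361148  1.83208134 -0.34247407  1.10758626
 -0.78910079]
[0.003, -0.008, -0.504] [0.0, -0.0, -0.002]
[0.47, 0.003, -0.15] [0.0, 0.0, 0.411]
[0.0, 0.0, 0.0] [0.0, 0.0, 0.444]
```

```bash

python3 -m inch '{"dp":[[0,0,-0.08],[0,0,-0.18],[0,0,-0.3],[0,0,-0.4],[0,0,-0.51]],"twist":[[0,0,0],[0,0,0],[0,0,0],[0,0,0],[0,0,0]],"fingers":[85,85,85,85,85]}' 60
python3 -c "
from h import *
plan([(.5486,-.3537,.24,-121.5),(.5486,-.3537,.24,-148),(.5486,-.3537,.24,-174.3)])"
```

```text
clock: 8.53
ee_pos: [0.454, -0.3464, 0.2218]
orientation: [3.138, -0.142, -0.001]
contact_force: [0.7, -0.2, -0.1]
opening: 0.085
finger_force: 0.0
[0.475, -0.006, -0.091] [0.0, 0.0, 0.292]
[0.0, 0.0, 0.0] [0.0, 0.0, 0.294]
[0.0, 0.0, 0.0] [0.0, 0.0, 0.292]
```

```bash

python3 -m inch '{"dp":[[0.1,0,-0.02],[0.19,0,-0.04],[0.29,0,-0.06],[0.38,0,-0.08],[0.475,-0.006,-0.091]],"twist":[[0,0,0.06],[0,0,0.12],[0,0,0.18],[0,0,0.24],[0,0,0.292]],"fingers":[85,85,85,85,85]}'
for i in 1 2; do
python3 -m inch '{"dp":[[0,0,0],[0,0,0],[0,0,0],[0,0,0],[0,0,0]],"twist":[[0,0,0.06],[0,0,0.12],[0,0,0.18],[0,0,0.24],[0,0,0.293]],"fingers":[85,85,85,85,85]}'; done
python3 -m inch '{"dp":[[0,0,0],[0,0,0],[0,0,0],[0,0,0],[0,0,0]],"twist":[[0,0,0],[0,0,0],[0,0,0],[0,0,0],[0,0,0]],"fingers":[85,85,85,85,85]}'
python3 - <<'E'
from h import *
delta([.5486,-.3537,.137]); print(sensors.get_obs()['joint_positions'])
T=wristT(); np.save('T2.npy',T); f=cams.grab_frame('wrist'); cv2.imwrite('pics/w2raw.png',f); cv2.imwrite('pics/w2.png',cv2.resize(f,(800,600),interpolation=cv2.INTER_CUBIC))
E
```

```text
clock: 8.95
ee_pos: [0.5499, -0.3538, 0.2395]
orientation: [3.021, -0.858, 0.0]
contact_force: [0.9, -0.7, -0.3]
opening: 0.0851
finger_force: 0.0
clock: 9.37
ee_pos: [0.549, -0.3536, 0.2391]
orientation: [2.746, -1.525, -0.0]
contact_force: [-0.3, 0.4, 0.3]
opening: 0.085
finger_force: 0.0
clock: 9.78
ee_pos: [0.5491, -0.3535, 0.2391]
orientation: [2.326, -2.111, 0.0]
contact_force: [0.1, 0.7, 0.5]
opening: 0.085
finger_force: 0.0
clock: 10.2
ee_pos: [0.5489, -0.3536, 0.2392]
orientation: [-2.333, 2.104, -0.0]
contact_force: [0.4, 0.7, -0.2]
opening: 0.0849
finger_force: 0.0
share dp [0.    0.002 0.511] tcp [ 0.5489 -0.3536  0.2392] yaw_y deg -174.1 tilt [ 0.  0. -1.]
[-0.30973042  0.60977016  1.24525815  1.48577635 -0.57794125  1.45764645
 -2.09445105]
```

View pics/w2.png

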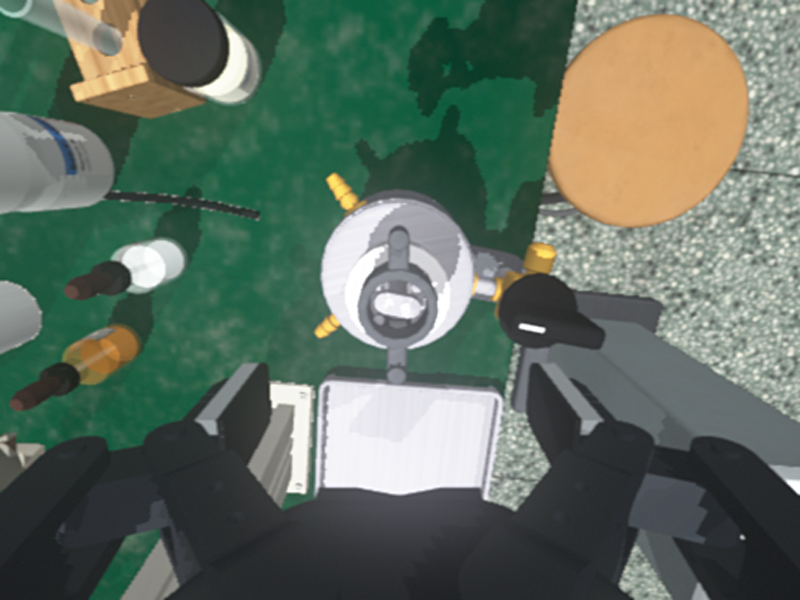

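```bash
python3 - <<'E'
from h import *
T=np.load('T2.npy'); s=1.5625
P=lambda u,v,z:onz('wrist',(u/s,v/s),z,T)
n=P(397,304,.166); k=P(538,311,.111); print(n,k,np.degrees(np.arctan2(*(n-k)[1::-1])))
a=P(399,238,.16);b=P(397,373,.16); print(a,b,np.degrees(np.arctan2(*(a-b)[1::-1])))
print(P(398,270,.088))
a=P(378,302,.157);b=P(420,306,.157); print(a,b,np.degrees(np.arctan2(*(b-a)[1::-1])))
E
```

```text
[ 0.54936464 -0.35645761  0.166     ] [ 0.45480046 -0.34504628  0.111     ] -6.880777233210267
[ 0.55178764 -0.39018182  0.16      ] [ 0.54508389 -0.31435676  0.16      ] -84.94757300521606
[ 0.54908295 -0.35821794  0.088     ]
[ 0.55954538 -0.35388402  0.157     ] [ 0.5364973  -0.35396839  0.157     ] -179.79026374628123
```

```bash

python3 -m inch '{"dp":[[0,0,0.12],[0.007,0,0.24],[0.007,0,0.36],[0.007,0,0.45],[0.007,0,0.51]],"twist":[[0,0,0],[0,0,0],[0,0,0],[0,0,0],[0,0,0]],"fingers":[85,85,85,85,85]}' 50
python3 -m inch '{"dp":[[0,0,0],[0,0,0],[0,0,0],[0,0,0],[0,0,0]],"twist":[[0,0,0],[0,0,0],[0,0,0],[0,0,0],[0,0,0]],"fingers":[65,50,38,36,36]}'
python3 -m inch '{"dp":[[0,0,0],[0,0,0],[0,0,0],[0,0,0],[0,0,0]],"twist":[[0,0,0],[0,0,0],[0,0,0],[0,0,0],[0,0,0]],"fingers":[36,36,36,36,36]}'
python3 -c "
from h import *
delta([.5486,-.3537,.137]);print(sensors.get_obs()['moment'])"
```

```text
clock: 10.67
ee_pos: [0.5486, -0.3543, 0.1352]
orientation: [2.332, -2.104, -0.003]
contact_force: [0.5, 0.7, -0.6]
opening: 0.0848
finger_force: 0.0
clock: 11.08
ee_pos: [0.5496, -0.3557, 0.1388]
orientation: [-2.331, 2.105, -0.004]
contact_force: [-1.6, 1.5, 6.2]
opening: 0.0419
finger_force: 51.1
clock: 11.5
ee_pos: [0.5496, -0.3557, 0.1388]
orientation: [-2.332, 2.105, -0.004]
contact_force: [-1.1, 0.7, 6.9]
opening: 0.0423
finger_force: 51.1
share dp [-0.01   0.004  0.009] tcp [ 0.5496 -0.3557  0.1388] yaw_y deg -174.2 tilt [ 0.002 -0.001 -1.   ]
[ 9.65836529e-02  2.19968398e-01 -1.20799864e-04]
```

```bash

for i in 1 2 3; do
python3 -m inch '{"dp":[[0,0,0],[0,0,0],[0,0,0],[0,0,0],[0,0,0]],"twist":[[0,0,-0.06],[0,0,-0.12],[0,0,-0.18],[0,0,-0.235],[0,0,-0.285]],"fingers":[36,36,36,36,36]}' | grep -E "contact|opening"
python3 -c "
from h import *
delta([.5496,-.3557,.1388]);print(sensors.get_obs()['moment'])"; done
```

```text
contact_force: [-0.1, 0.5, 5.3]
opening: 0.0413
share dp [-0.     0.001  0.   ] tcp [ 0.5498 -0.3557  0.1388] yaw_y deg -148.3 tilt [ 0.002 -0.001 -1.   ]
[0.06484477 0.04885047 0.00098045]
contact_force: [0.6, 1.2, 5.0]
opening: 0.0419
share dp [-0.001  0.003  0.   ] tcp [ 0.5501 -0.3552  0.1388] yaw_y deg -122.6 tilt [ 0.003 -0.001 -1.   ]
[ 0.38520439 -0.07889453 -0.04312368]
contact_force: [-0.5, 2.3, 5.5]
opening: 0.0418
share dp [-0.001  0.003  0.   ] tcp [ 0.5499 -0.3552  0.1388] yaw_y deg -96.9 tilt [ 0.002 -0.    -1.   ]
[ 0.52210373  0.15875963 -0.08403891]
```

```bash

python3 -m inch '{"dp":[[0,0,0],[0,0,0],[0,0,-0.01],[0,0,-0.02],[0,0,-0.03]],"twist":[[0,0,-0.01],[0,0,-0.01],[0,0,-0.01],[0,0,-0.01],[0,0,-0.01]],"fingers":[36,36,36,36,36]}'
python3 -m inch '{"dp":[[0,0,-0.01],[0,0,-0.02],[0,0,-0.03],[0,0,-0.04],[0,0,-0.05]],"twist":[[0,0,0],[0,0,0],[0,0,0],[0,0,0],[0,0,0]],"fingers":[36,36,36,36,36]}'
python3 -c "
from h import *
delta([.5496,-.3557,.1388]);print(sensors.get_obs()['moment'])"
```

```text
clock: 13.17
ee_pos: [0.5491, -0.355, 0.1434]
orientation: [3.137, -0.173, 0.0]
contact_force: [1.9, 0.3, -1.0]
opening: 0.0418
finger_force: 50.7
clock: 13.58
ee_pos: [0.5491, -0.3549, 0.1533]
orientation: [3.137, -0.173, -0.0]
contact_force: [1.0, -0.3, -1.2]
opening: 0.0418
finger_force: 50.7
share dp [0.003 0.004 0.072] tcp [ 0.5491 -0.3549  0.1533] yaw_y deg -96.3 tilt [-0. -0. -1.]
[-0.0398405  -0.29624451 -0.0569341 ]
```

```bash

python3 -m inch '{"dp":[[0,0,-0.03],[0,0,-0.08],[0,0,-0.14],[0,0,-0.2],[0,0,-0.24]],"twist":[[0,0,0],[0,0,0],[0,0,0],[0,0,0],[0,0,0]],"fingers":[36,36,36,36,36]}'
python3 -c "
from h import *
print(sensors.get_obs()['moment'])
plan([(.535,-.235,.2,-94),(.525,-.11,.2,-92),(.52,-.002,.18,-90),(.52,-.002,.05,-90),(.52,-.002,.0105,-90)])"
```

```text
clock: 14.0
ee_pos: [0.5493, -0.3556, 0.2036]
orientation: [3.136, -0.173, 0.003]
contact_force: [0.0, -0.0, -0.7]
opening: 0.0417
finger_force: 51.0
[-0.01909421  0.04286224 -0.03522799]
[-0.138, -0.591, 0.017] [0.001, -0.001, -0.026]
[-0.093, -0.62, 0.0] [0.0, 0.0, -0.022]
[-0.044, -0.539, 0.1] [0.0, 0.0, -0.022]
[0.0, 0.0, 0.65] [0.0, 0.0, 0.0]
[0.0, 0.0, 0.197] [0.0, 0.0, 0.0]
```

```bash

python3 -m inch '{"dp":[[-0.02,-0.08,0],[-0.05,-0.2,0],[-0.08,-0.33,0],[-0.11,-0.46,0],[-0.138,-0.591,0.017]],"twist":[[0,0,0],[0,0,-0.01],[0,0,-0.01],[0,0,-0.02],[0,0,-0.026]],"fingers":[36,36,36,36,36]}'
python3 -m inch '{"dp":[[-0.02,-0.12,0],[-0.04,-0.25,0],[-0.06,-0.37,0],[-0.08,-0.5,0],[-0.093,-0.62,0]],"twist":[[0,0,0],[0,0,-0.01],[0,0,-0.01],[0,0,-0.02],[0,0,-0.022]],"fingers":[36,36,36,36,36]}'
python3 -m inch '{"dp":[[-0.01,-0.13,0.02],[-0.02,-0.26,0.04],[-0.03,-0.38,0.06],[-0.04,-0.48,0.08],[-0.044,-0.539,0.1]],"twist":[[0,0,0],[0,0,-0.01],[0,0,-0.01],[0,0,-0.02],[0,0,-0.022]],"fingers":[36,36,36,36,36]}'
python3 -m inch '{"dp":[[0,0,0.13],[0,0,0.26],[0,0,0.39],[0,0,0.52],[0,0,0.6]],"twist":[[0,0,0],[0,0,0],[0,0,0],[0,0,0],[0,0,0]],"fingers":[36,36,36,36,36]}'
python3 -m inch '{"dp":[[0,0,0],[0,0,0],[0,0,0],[0,0,0],[0,0,0]],"twist":[[0,0,0],[0,0,0],[0,0,0],[0,0,0],[0,0,0]],"fingers":[36,36,36,36,36]}'
python3 -c "
from h import *
plan([(.52,-.002,.0105,-90)]);delta([.52,-.002,.0105])
T=wristT(); f=cams.grab_frame('wrist'); np.save('T3.npy',T); cv2.imwrite('pics/w3.png',cv2.resize(f,(800,600)))"
```

```text
clock: 14.42
ee_pos: [0.5346, -0.2339, 0.1989]
orientation: [3.14, -0.109, 0.002]
contact_force: [0.6, 0.4, -0.3]
opening: 0.042
finger_force: 51.1
clock: 14.83
ee_pos: [0.5244, -0.1083, 0.1986]
orientation: [-3.14, 0.054, -0.001]
contact_force: [0.2, 0.4, -1.1]
opening: 0.0417
finger_force: 51.1
clock: 15.25
ee_pos: [0.5196, 0.001, 0.1783]
orientation: [-3.14, -0.004, -0.001]
contact_force: [0.8, 0.6, -1.1]
opening: 0.042
finger_force: 51.1
clock: 15.67
ee_pos: [0.5188, -0.0022, 0.0558]
orientation: [3.141, -0.002, -0.002]
contact_force: [-0.5, -0.1, -0.5]
opening: 0.0419
finger_force: 51.1
clock: 16.08
ee_pos: [0.5206, -0.0013, 0.059]
orientation: [-3.141, 0.0, -0.003]
contact_force: [-0.5, -0.4, -1.0]
opening: 0.0416
finger_force: 51.0
[-0.003, 0.004, 0.243] [-0.001, -0.001, -0.0]
share dp [-0.003  0.004  0.243] tcp [ 0.5206 -0.0013  0.059 ] yaw_y deg -90.0 tilt [ 0.002  0.001 -1.   ]
```

View pics/w3.png

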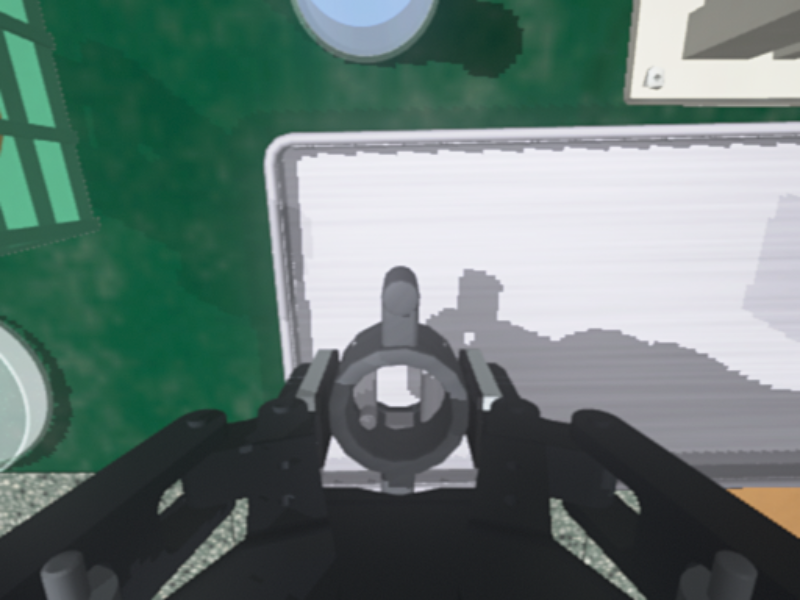

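```bash
python3 - <<'E'
from h import *
T=np.load('T3.npy'); s=1.5625
P=lambda u,v,z:onz('wrist',(u/s,v/s),z,T).round(4)
print(P(267,170,.017),P(283,360,.017),P(500,130,.017),P(780,125,.017),P(780,485,.017))
E
```

```text
[0.5902 0.0532 0.017 ] [0.5052 0.0526 0.017 ] [ 0.6056 -0.0423  0.017 ] [ 0.6074 -0.1549  0.017 ] [ 0.4366 -0.1946  0.017 ]
```

```bash

python3 -m inch '{"dp":[[0,0,0.07],[0,0,0.13],[0,0,0.18],[0,0,0.215],[0,0,0.235]],"twist":[[0,0,0],[0,0,0],[0,0,0],[0,0,0],[0,0,0]],"fingers":[36,36,36,36,36]}'
python3 -m inch '{"dp":[[0,0,0.003],[0,0,0.006],[0,0,0.009],[0,0,0.012],[0,0,0.014]],"twist":[[0,0,0],[0,0,0],[0,0,0],[0,0,0],[0,0,0]],"fingers":[36,36,36,36,36]}'
```

```text
clock: 16.55
ee_pos: [0.519, -0.0015, 0.0096]
orientation: [3.141, -0.0, -0.002]
contact_force: [-0.4, -0.2, -2.3]
opening: 0.0416
finger_force: 51.1
clock: 16.97
ee_pos: [0.52, -0.0014, 0.0087]
orientation: [-3.141, 0.0, -0.001]
contact_force: [-3.8, -0.1, 12.1]
opening: 0.0421
finger_force: 52.4
```

```bash

python3 -m inch '{"dp":[[0,0,0],[0,0,0],[0,0,0],[0,0,-0.01],[0,0,-0.03]],"twist":[[0,0,0],[0,0,0],[0,0,0],[0,0,0],[0,0,0]],"fingers":[50,54,54,54,54]}'
python3 -m inch '{"dp":[[0,0,-0.08],[0,0,-0.24],[0,0,-0.44],[0,0,-0.64],[0,0,-0.84]],"twist":[[0,0,0],[0,0,0],[0,0,0],[0,0,0],[0,0,0]],"fingers":[54,56,85,85,85]}'
python3 -c "
from h import *
plan([(.525,-.12,.2,-92),(.5497,-.28,.205,-94),(.5497,-.355,.205,-95),(.5497,-.355,.110,-95)])"
```

```text
clock: 17.38
ee_pos: [0.5193, -0.0014, 0.0139]
orientation: [3.141, -0.0, -0.001]
contact_force: [-0.3, -0.1, -0.1]
opening: 0.0539
finger_force: 0.0
clock: 17.8
ee_pos: [0.5191, -0.002, 0.1839]
orientation: [3.141, -0.002, -0.0]
contact_force: [1.5, 1.2, 0.8]
opening: 0.0846
finger_force: 0.0
[0.03, 0.59, -0.08] [0.0, 0.0, 0.022]
[0.151, 0.795, -0.025] [0.0, 0.0, 0.022]
[0.026, 0.374, 0.0] [0.0, 0.0, 0.011]
[0.0, 0.0, 0.475] [0.0, 0.0, 0.0]
```

```bash

python3 -m inch '{"dp":[[0.01,0.1,-0.02],[0.01,0.22,-0.04],[0.02,0.34,-0.06],[0.03,0.46,-0.08],[0.03,0.59,-0.08]],"twist":[[0,0,0],[0,0,0.01],[0,0,0.01],[0,0,0.02],[0,0,0.022]],"fingers":[85,85,85,85,85]}'
python3 -m inch '{"dp":[[0.03,0.16,0],[0.06,0.32,-0.01],[0.09,0.48,-0.02],[0.12,0.64,-0.02],[0.151,0.795,-0.025]],"twist":[[0,0,0],[0,0,0.01],[0,0,0.01],[0,0,0.02],[0,0,0.022]],"fingers":[85,85,85,85,85]}'
python3 -m inch '{"dp":[[0.01,0.14,0],[0.02,0.26,0],[0.026,0.34,0],[0.026,0.374,0],[0.026,0.374,0]],"twist":[[0,0,0],[0,0,0.01],[0,0,0.01],[0,0,0.011],[0,0,0.011]],"fingers":[85,85,85,85,85]}'
python3 -m inch '{"dp":[[0,0,0.1],[0,0,0.2],[0,0,0.3],[0,0,0.35],[0,0,0.35]],"twist":[[0,0,0],[0,0,0],[0,0,0],[0,0,0],[0,0,0]],"fingers":[85,85,85,85,85]}'
python3 -c "
from h import *
plan([(.5497,-.355,.110,-95)])
f=cams.grab_frame('wrist'); g=cams.grab_frame('side');np.save('T4.npy',wristT())
cv2.imwrite('pics/w4.png',np.vstack([np.hstack([cv2.resize(f,(400,300)),cv2.resize(cams.grab_frame('scene'),(400,300))]),cv2.resize(g[200:330,170:300],(300,300)).repeat(1,0) if 0 else np.hstack([cv2.resize(g[200:320,170:330],(400,300)),f[150:300,150:350].copy() if 0 else cv2.resize(f[130:280,155:355],(400,300))])]))"
```

```text
clock: 18.22
ee_pos: [0.5261, -0.1202, 0.1992]
orientation: [-3.141, 0.055, -0.003]
contact_force: [0.6, 0.2, 0.2]
opening: 0.085
finger_force: 0.0
clock: 18.63
ee_pos: [0.5502, -0.281, 0.2032]
orientation: [3.14, -0.11, 0.0]
contact_force: [0.9, 0.4, 0.8]
opening: 0.0852
finger_force: 0.0
clock: 19.05
ee_pos: [0.5493, -0.3561, 0.2031]
orientation: [3.137, -0.14, -0.001]
contact_force: [-0.5, 0.5, 0.7]
opening: 0.0846
finger_force: 0.0
clock: 19.47
ee_pos: [0.5499, -0.3518, 0.1308]
orientation: [-3.137, 0.133, 0.005]
contact_force: [-0.3, 0.9, 1.0]
opening: 0.085
finger_force: 0.0
[0.001, 0.016, 0.104] [-0.001, 0.002, 0.002]
```

View pics/w4.png

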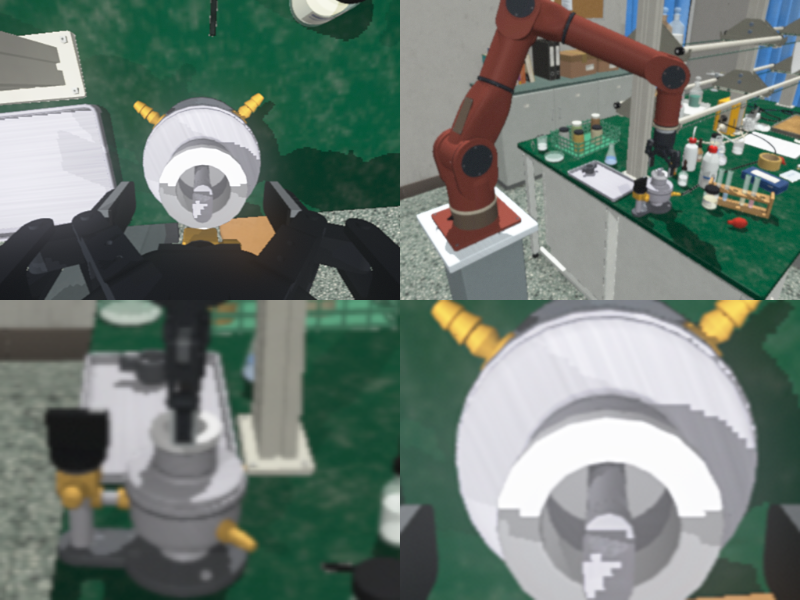

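```bash

python3 -m inch '{"dp":[[0,0,0.03],[0,0,0.06],[0,0,0.09],[0,0,0.104],[0,0,0.104]],"twist":[[0,0,0],[0,0,0],[0,0,0],[0,0,0],[0,0,0]],"fingers":[85,85,85,85,75]}' 40
python3 -m inch '{"dp":[[0,0,0],[0,0,0],[0,0,0],[0,0,0],[0,0,0]],"twist":[[0,0,0],[0,0,0],[0,0,0],[0,0,0],[0,0,0]],"fingers":[68,60,57,57,57]}'
python3 -m inch '{"dp":[[0,0,0],[0,0,0],[0,0,0],[0,0,0],[0,0,0]],"twist":[[0,0,0],[0,0,0],[0,0,0],[0,0,0],[0,0,0]],"fingers":[57,57,57,57,57]}'
python3 -c "
from h import *
delta([.5497,-.355,.110]);print(sensors.get_obs()['moment'])"
```

```text
clock: 20.03
ee_pos: [0.5499, -0.3541, 0.1112]
orientation: [-3.138, 0.136, 0.002]
contact_force: [0.0, 0.5, 0.5]
opening: 0.0754
finger_force: 0.0
clock: 20.45
ee_pos: [0.5504, -0.3547, 0.1128]
orientation: [3.138, -0.136, 0.001]
contact_force: [-1.8, 1.2, 6.1]
opening: 0.0607
finger_force: 43.1
clock: 20.87
ee_pos: [0.5504, -0.3547, 0.1128]
orientation: [3.138, -0.136, 0.001]
contact_force: [-2.3, 0.7, 5.5]
opening: 0.0608
finger_force: 43.1
share dp [-0.004  0.002  0.014] tcp [ 0.5504 -0.3547  0.1128] yaw_y deg -95.0 tilt [ 0.001 -0.    -1.   ]
[0.14930978 0.32882075 0.00247206]
```

```bash

python3 -m inch '{"dp":[[0,0,0],[0,0,0],[0,0,-0.02],[0,0,-0.035],[0,0,-0.035]],"twist":[[0,0,0],[0,0,0],[0,0,0],[0,0,0],[0,0,0]],"fingers":[66,70,70,70,66]}'
python3 -m inch '{"dp":[[0,0,0],[0,0,0],[0,0,0],[0,0,0],[0,0,0]],"twist":[[0,0,0],[0,0,0],[0,0,0],[0,0,0],[0,0,0]],"fingers":[60,57,57,57,57]}'
python3 -m inch '{"dp":[[0,0,0],[0,0,-0.01],[0,0,-0.02],[0,0,-0.04],[0,0,-0.06]],"twist":[[0,0,0],[0,0,0],[0,0,0],[0,0,0],[0,0,0]],"fingers":[57,57,57,57,57]}'
python3 -m inch '{"dp":[[0,0,-0.02],[0,0,-0.04],[0,0,-0.06],[0,0,-0.08],[0,0,-0.1]],"twist":[[0,0,0],[0,0,0],[0,0,0],[0,0,0],[0,0,0]],"fingers":[57,57,57,57,57]}'
python3 -c "
from h import *
delta([.5497,-.355,.110]);print(sensors.get_obs()['moment'])"
```

```text
clock: 21.28
ee_pos: [0.5506, -0.3546, 0.1199]
orientation: [3.138, -0.136, 0.001]
contact_force: [0.2, 0.2, 0.2]
opening: 0.0659
finger_force: 0.0
clock: 21.7
ee_pos: [0.5506, -0.3546, 0.1204]
orientation: [3.138, -0.136, 0.002]
contact_force: [-3.2, 1.5, 10.3]
opening: 0.0602
finger_force: 41.1
clock: 22.12
ee_pos: [0.5501, -0.3542, 0.1312]
orientation: [-3.139, 0.136, 0.001]
contact_force: [-0.1, -0.4, -1.2]
opening: 0.0608
finger_force: 43.3
clock: 22.53
ee_pos: [0.5503, -0.3544, 0.1516]
orientation: [3.139, -0.136, 0.0]
contact_force: [-0.6, -0.1, -0.4]
opening: 0.0604
finger_force: 43.3
share dp [-0.003  0.003  0.208] tcp [ 0.5503 -0.3544  0.1516] yaw_y deg -95.0 tilt [ 0. -0. -1.]
[-0.00326177 -0.01881227  0.00013846]
```

```bash

python3 -m inch '{"dp":[[0,0,-0.05],[0,0,-0.1],[0,0,-0.16],[0,0,-0.22],[0,0,-0.26]],"twist":[[0,0,0],[0,0,0],[0,0,0],[0,0,0],[0,0,0]],"fingers":[57,57,57,57,57]}'
python3 -c "
from h import *
plan([(.525,-.22,.2,-93),(.495,-.086,.17,-90),(.495,-.086,.04,-90),(.495,-.086,.007,-90)])"
```

```text
clock: 22.95
ee_pos: [0.5507, -0.3548, 0.2054]
orientation: [3.138, -0.136, 0.003]
contact_force: [-0.5, -0.1, -0.8]
opening: 0.0604
finger_force: 43.4
[-0.186, -0.66, 0.026] [0.0, -0.001, -0.022]
[-0.185, -0.661, 0.15] [0.0, 0.0, -0.033]
[0.0, 0.0, 0.65] [0.0, 0.0, 0.0]
[0.0, 0.0, 0.165] [0.0, 0.0, 0.0]
```

```bash

python3 -m inch '{"dp":[[-0.02,-0.08,0],[-0.06,-0.22,0],[-0.1,-0.36,0.01],[-0.14,-0.5,0.02],[-0.186,-0.66,0.026]],"twist":[[0,0,0],[0,0,-0.01],[0,0,-0.01],[0,0,-0.02],[0,0,-0.022]],"fingers":[57,57,57,57,57]}'
python3 -m inch '{"dp":[[-0.04,-0.16,0.02],[-0.09,-0.32,0.06],[-0.13,-0.47,0.1],[-0.17,-0.6,0.13],[-0.185,-0.661,0.15]],"twist":[[0,0,0],[0,0,-0.01],[0,0,-0.02],[0,0,-0.03],[0,0,-0.033]],"fingers":[57,57,57,57,57]}'
python3 -m inch '{"dp":[[0,0,0.1],[0,0,0.25],[0,0,0.4],[0,0,0.54],[0,0,0.62]],"twist":[[0,0,0],[0,0,0],[0,0,0],[0,0,0],[0,0,0]],"fingers":[57,57,57,57,57]}'
python3 -m inch '{"dp":[[0,0,0.02],[0,0,0.04],[0,0,0.06],[0,0,0.07],[0,0,0.08]],"twist":[[0,0,0],[0,0,0],[0,0,0],[0,0,0],[0,0,0]],"fingers":[57,57,57,57,57]}'
python3 -c "
from h import *
plan([(.495,-.086,.0055,-90)]);delta([.495,-.086,.007])"
```

```text
clock: 23.37
ee_pos: [0.5242, -0.2193, 0.1983]
orientation: [3.14, -0.082, 0.0]
contact_force: [0.4, 0.5, -0.0]
opening: 0.0606
finger_force: 43.5
clock: 23.78
ee_pos: [0.4937, -0.082, 0.1678]
orientation: [-3.14, -0.007, 0.001]
contact_force: [0.7, -0.4, -0.6]
opening: 0.0606
finger_force: 43.5
clock: 24.2
ee_pos: [0.4935, -0.0856, 0.0419]
orientation: [3.141, -0.0, -0.003]
contact_force: [1.1, 0.1, -1.6]
opening: 0.0605
finger_force: 43.6
clock: 24.62
ee_pos: [0.4953, -0.0856, 0.0287]
orientation: [-3.141, 0.0, -0.003]
contact_force: [0.6, -0.0, -0.2]
opening: 0.0604
finger_force: 43.7
[-0.002, 0.002, 0.116] [-0.0, -0.001, -0.0]
share dp [-0.002  0.002  0.109] tcp [ 0.4953 -0.0856  0.0287] yaw_y deg -90.0 tilt [ 0.002  0.    -1.   ]
```

```bash

python3 -m inch '{"dp":[[0,0,0.03],[0,0,0.06],[0,0,0.085],[0,0,0.1],[0,0,0.113]],"twist":[[0,0,0],[0,0,0],[0,0,0],[0,0,0],[0,0,0]],"fingers":[57,57,57,57,57]}'
python3 -m inch '{"dp":[[0,0,0.004],[0,0,0.008],[0,0,0.012],[0,0,0.015],[0,0,0.015]],"twist":[[0,0,0],[0,0,0],[0,0,0],[0,0,0],[0,0,0]],"fingers":[57,57,57,57,57]}'
```

```text
clock: 25.03
ee_pos: [0.4943, -0.0857, 0.0048]
orientation: [3.141, -0.0, -0.001]
contact_force: [0.3, -0.5, -0.5]
opening: 0.0607
finger_force: 43.7
clock: 25.45
ee_pos: [0.4946, -0.0858, 0.0032]
orientation: [-3.141, 0.001, 0.0]
contact_force: [-7.4, 0.4, 15.1]
opening: 0.0606
finger_force: 44.8
```

```bash

python3 -m inch '{"dp":[[0,0,0],[0,0,0],[0,0,0],[0,0,-0.01],[0,0,-0.03]],"twist":[[0,0,0],[0,0,0],[0,0,0],[0,0,0],[0,0,0]],"fingers":[68,72,72,72,72]}'
python3 -m inch '{"dp":[[0,0,-0.08],[0,0,-0.24],[0,0,-0.44],[0,0,-0.64],[0,0,-0.84]],"twist":[[0,0,0],[0,0,0],[0,0,0],[0,0,0],[0,0,0]],"fingers":[72,72,85,85,85]}'
python3 -c "
from h import *
plan([(.525,-.22,.205,-92),(.5500,-.355,.205,-95),(.5500,-.355,.097,-95)])"
```

```text
clock: 25.87
ee_pos: [0.4942, -0.0857, 0.0082]
orientation: [3.141, -0.0, -0.001]
contact_force: [0.9, -0.4, 0.3]
opening: 0.0722
finger_force: 0.0
clock: 26.28
ee_pos: [0.4939, -0.0864, 0.1781]
orientation: [3.141, -0.002, -0.001]
contact_force: [0.8, 0.4, 0.7]
opening: 0.0849
finger_force: 0.0
[0.156, 0.668, -0.134] [0.0, 0.0, 0.021]
[0.148, 0.67, 0.0] [0.0, 0.0, 0.033]
[0.0, 0.0, 0.54] [0.0, 0.0, 0.0]
```

```bash

python3 -m inch '{"dp":[[0.02,0.1,-0.04],[0.05,0.24,-0.08],[0.08,0.38,-0.11],[0.12,0.53,-0.13],[0.156,0.668,-0.134]],"twist":[[0,0,0],[0,0,0.01],[0,0,0.01],[0,0,0.02],[0,0,0.021]],"fingers":[85,85,85,85,85]}'
python3 -m inch '{"dp":[[0.04,0.16,0],[0.08,0.32,0],[0.11,0.47,0],[0.14,0.6,0],[0.148,0.67,0]],"twist":[[0,0,0],[0,0,0.01],[0,0,0.02],[0,0,0.03],[0,0,0.033]],"fingers":[85,85,85,85,85]}'
python3 -m inch '{"dp":[[0,0,0.05],[0,0,0.15],[0,0,0.25],[0,0,0.35],[0,0,0.4]],"twist":[[0,0,0],[0,0,0],[0,0,0],[0,0,0],[0,0,0]],"fingers":[85,85,85,85,85]}' 90
python3 -c "
from h import *
plan([(.55,-.355,.097,-95)]);delta([.495,-.086,.007])"
```

```text
clock: 26.7
ee_pos: [0.5264, -0.2207, 0.2044]
orientation: [-3.141, 0.052, -0.003]
contact_force: [0.3, 0.4, 0.1]
opening: 0.0851
finger_force: 0.0
clock: 27.12
ee_pos: [0.5502, -0.3576, 0.2031]
orientation: [3.137, -0.139, -0.001]
contact_force: [-0.2, 0.0, -0.3]
opening: 0.0854
finger_force: 0.0
clock: 27.53
ee_pos: [0.5501, -0.3523, 0.1205]
orientation: [-3.137, 0.132, 0.004]
contact_force: [0.2, 1.0, 0.4]
opening: 0.0846
finger_force: 0.0
[0.001, 0.014, 0.117] [-0.001, 0.002, 0.002]
share dp [-0.385 -1.303  0.57 ] tcp [ 0.5501 -0.3523  0.1205] yaw_y deg -94.8 tilt [-0.003  0.002 -1.   ]
```

```bash

python3 -m inch '{"dp":[[0,0,0.03],[0,0,0.06],[0,0,0.09],[0,0,0.12],[0,0,0.13]],"twist":[[0,0,0],[0,0,0],[0,0,0],[0,0,0],[0,0,0]],"fingers":[85,85,85,85,75]}' 90
python3 -m inch '{"dp":[[0,0,0],[0,0,0],[0,0,0],[0,0,0],[0,0,0]],"twist":[[0,0,0],[0,0,0],[0,0,0],[0,0,0],[0,0,0]],"fingers":[68,60,52,48,48]}'
python3 -m inch '{"dp":[[0,0,0],[0,0,0],[0,0,0],[0,0,0],[0,0,0]],"twist":[[0,0,0],[0,0,0],[0,0,0],[0,0,0],[0,0,0]],"fingers":[48,48,48,48,48]}'
python3 -c "
from h import *
delta([.5497,-.355,.097]);print(sensors.get_obs()['moment'])"
```

```text
clock: 27.95
ee_pos: [0.5509, -0.354, 0.0967]
orientation: [-3.139, 0.133, 0.0]
contact_force: [-0.0, 0.1, -0.9]
opening: 0.0756
finger_force: 0.0
clock: 28.37
ee_pos: [0.5511, -0.3544, 0.0983]
orientation: [3.139, -0.134, 0.002]
contact_force: [-1.5, 1.5, 7.1]
opening: 0.054
finger_force: 94.1
clock: 28.78
ee_pos: [0.5511, -0.3545, 0.0983]
orientation: [3.139, -0.134, 0.002]
contact_force: [-1.5, 1.9, 6.5]
opening: 0.0544
finger_force: 94.1
share dp [-0.007  0.003  0.007] tcp [ 0.5511 -0.3545  0.0983] yaw_y deg -94.9 tilt [ 0.001 -0.    -1.   ]
[ 0.38104835  0.40084176 -0.0126258 ]
```

Gripped the neck (54 mm). Lift slowly.

```bash

python3 -m inch '{"dp":[[0,0,-0.01],[0,0,-0.02],[0,0,-0.04],[0,0,-0.06],[0,0,-0.08]],"twist":[[0,0,0],[0,0,0],[0,0,0],[0,0,0],[0,0,0]],"fingers":[48,48,48,48,48]}'
python3 -m inch '{"dp":[[0,0,-0.04],[0,0,-0.1],[0,0,-0.16],[0,0,-0.22],[0,0,-0.28]],"twist":[[0,0,0],[0,0,0],[0,0,0],[0,0,0],[0,0,0]],"fingers":[48,48,48,48,48]}'
python3 -m inch '{"dp":[[0,0,-0.06],[0,0,-0.1],[0,0,-0.14],[0,0,-0.17],[0,0,-0.18]],"twist":[[0,0,0],[0,0,0],[0,0,0],[0,0,0],[0,0,0]],"fingers":[48,48,48,48,48]}'
python3 -c "
from h import *
plan([(.538,-.265,.205,-93),(.527,-.173,.17,-90),(.527,-.173,.045,-90),(.527,-.173,.022,-90)])"
```

```text
clock: 29.2
ee_pos: [0.5508, -0.3542, 0.1135]
orientation: [3.139, -0.133, -0.0]
contact_force: [0.3, -0.8, -4.1]
opening: 0.0542
finger_force: 95.1
clock: 29.62
ee_pos: [0.551, -0.3544, 0.1709]
orientation: [3.138, -0.134, 0.001]
contact_force: [0.7, -0.3, -4.2]
opening: 0.0544
finger_force: 95.2
clock: 30.03
ee_pos: [0.5511, -0.3544, 0.2062]
orientation: [3.138, -0.133, 0.001]
contact_force: [0.7, -0.0, -2.7]
opening: 0.0542
finger_force: 95.3
[-0.103, -0.44, 0.006] [0.0, -0.001, -0.021]
[-0.079, -0.456, 0.175] [0.0, 0.0, -0.033]
[0.0, 0.0, 0.625] [0.0, 0.0, 0.0]
[0.0, 0.0, 0.115] [0.0, 0.0, 0.0]
```

```bash

python3 -m inch '{"dp":[[-0.01,-0.05,0],[-0.03,-0.14,0],[-0.06,-0.24,0],[-0.08,-0.34,0],[-0.103,-0.44,0.006]],"twist":[[0,0,0],[0,0,-0.01],[0,0,-0.01],[0,0,-0.02],[0,0,-0.021]],"fingers":[48,48,48,48,48]}'
python3 -m inch '{"dp":[[-0.02,-0.1,0.02],[-0.04,-0.22,0.06],[-0.06,-0.33,0.1],[-0.07,-0.42,0.14],[-0.079,-0.456,0.175]],"twist":[[0,0,0],[0,0,-0.01],[0,0,-0.02],[0,0,-0.03],[0,0,-0.033]],"fingers":[48,48,48,48,48]}'
python3 -m inch '{"dp":[[0,0,0.08],[0,0,0.2],[0,0,0.32],[0,0,0.44],[0,0,0.52]],"twist":[[0,0,0],[0,0,0],[0,0,0],[0,0,0],[0,0,0]],"fingers":[48,48,48,48,48]}'
python3 -m inch '{"dp":[[0,0,0.02],[0,0,0.03],[0,0,0.04],[0,0,0.05],[0,0,0.05]],"twist":[[0,0,0],[0,0,0],[0,0,0],[0,0,0],[0,0,0]],"fingers":[48,48,48,48,48]}'
python3 -c "
from h import *
plan([(.527,-.173,.021,-90)]);delta([.527,-.173,.021])
f=cams.grab_frame('wrist');cv2.imwrite('pics/w5.png',cv2.resize(f,(800,600)))"
```

```text
clock: 30.45
ee_pos: [0.5374, -0.2639, 0.2036]
orientation: [-3.14, 0.081, 0.001]
contact_force: [0.5, 0.2, -3.6]
opening: 0.0542
finger_force: 95.5
clock: 30.87
ee_pos: [0.5267, -0.1695, 0.168]
orientation: [-3.14, -0.006, 0.001]
contact_force: [-0.1, 0.8, -3.8]
opening: 0.0542
finger_force: 95.7
clock: 31.28
ee_pos: [0.5256, -0.1732, 0.0626]
orientation: [3.141, -0.001, -0.003]
contact_force: [0.2, 0.8, -3.4]
opening: 0.0542
finger_force: 95.7
clock: 31.7
ee_pos: [0.5273, -0.173, 0.0556]
orientation: [3.142, -0.0, 0.002]
contact_force: [-0.6, -0.3, -3.9]
opening: 0.0543
finger_force: 95.8
[-0.002, -0.0, 0.173] [0.0, -0.001, -0.0]
share dp [-0.002 -0.     0.173] tcp [ 0.5273 -0.173   0.0556] yaw_y deg -90.0 tilt [ 0.001 -0.    -1.   ]
```

View pics/w5.png

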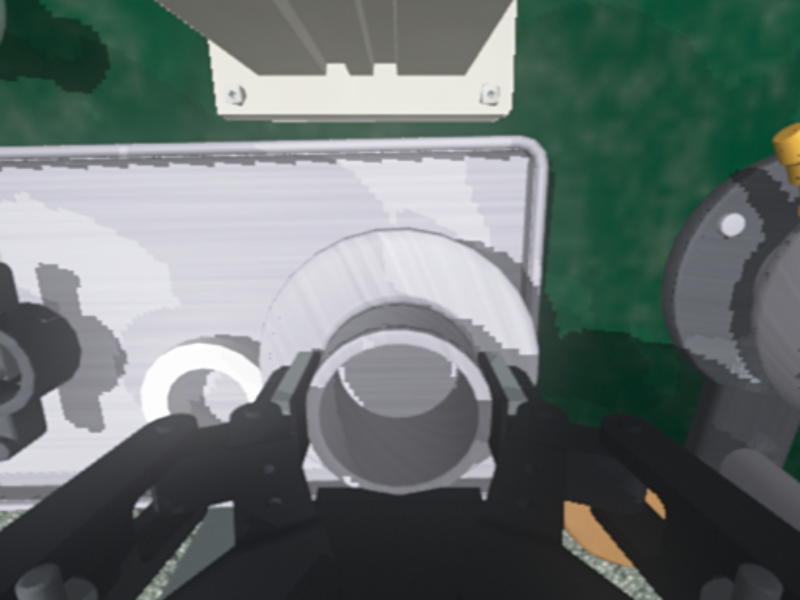

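```bash

python3 -m inch '{"dp":[[0,0,0.04],[0,0,0.08],[0,0,0.12],[0,0,0.15],[0,0,0.172]],"twist":[[0,0,0],[0,0,0],[0,0,0],[0,0,0],[0,0,0]],"fingers":[48,48,48,48,48]}'
python3 -m inch '{"dp":[[0,0,0.004],[0,0,0.008],[0,0,0.012],[0,0,0.015],[0,0,0.015]],"twist":[[0,0,0],[0,0,0],[0,0,0],[0,0,0],[0,0,0]],"fingers":[48,48,48,48,48]}'
```

```text
clock: 32.17
ee_pos: [0.5262, -0.1727, 0.0193]
orientation: [-3.142, 0.0, 0.002]
contact_force: [-0.1, -0.9, 1.9]
opening: 0.0545
finger_force: 96.6
clock: 32.58
ee_pos: [0.5263, -0.1728, 0.0191]
orientation: [-3.139, 0.001, 0.002]
contact_force: [-14.5, 8.2, 30.9]
opening: 0.0543
finger_force: 99.4
```

```bash

python3 -m inch '{"dp":[[0,0,-0.008],[0,0,-0.012],[0,0,-0.012],[0,0,-0.012],[0,0,-0.02]],"twist":[[0,0,0],[0,0,0],[0,0,0],[0,0,0],[0,0,0]],"fingers":[48,54,66,70,70]}'
python3 -m inch '{"dp":[[0,0,-0.05],[0,0,-0.2],[0,0,-0.4],[0,0,-0.6],[0,0,-0.8]],"twist":[[0,0,0],[0,0,0],[0,0,0],[0,0,0],[0,0,0]],"fingers":[70,70,70,70,70]}'
python3 -m inch '{"dp":[[0,-0.1,-0.1],[0,-0.2,-0.2],[0,-0.3,-0.25],[0,-0.4,-0.3],[0,-0.4,-0.3]],"twist":[[0,0,0],[0,0,0],[0,0,0],[0,0,0],[0,0,0]],"fingers":[70,70,70,70,70]}'
python3 -m inch '{"dp":[[0,0,0],[0,0,0],[0,0,0],[0,0,0],[0,0,0]],"twist":[[0,0,0],[0,0,0],[0,0,0],[0,0,0],[0,0,0]],"fingers":[70,70,70,70,70]}'
python3 -c "
from h import *
f=cams.grab_frame('wrist');cv2.imwrite('pics/w6.png',cv2.resize(f,(800,600)))"
```

```text
clock: 33.0
ee_pos: [0.5268, -0.1729, 0.0213]
orientation: [3.141, -0.0, -0.0]
contact_force: [0.1, 0.5, -0.2]
opening: 0.0701
finger_force: 0.0
clock: 33.42
ee_pos: [0.5262, -0.1735, 0.1838]
orientation: [3.141, -0.002, -0.001]
contact_force: [1.8, 0.8, 0.7]
opening: 0.0699
finger_force: 0.0
clock: 33.83
ee_pos: [0.5281, -0.089, 0.2439]
orientation: [-3.139, -0.007, -0.005]
contact_force: [0.5, 0.7, -0.0]
opening: 0.0702
finger_force: 0.0
clock: 34.25
ee_pos: [0.5264, -0.0939, 0.2412]
orientation: [3.141, -0.003, -0.001]
contact_force: [0.2, 0.1, -0.4]
opening: 0.0698
finger_force: 0.0
```

View pics/w6.png

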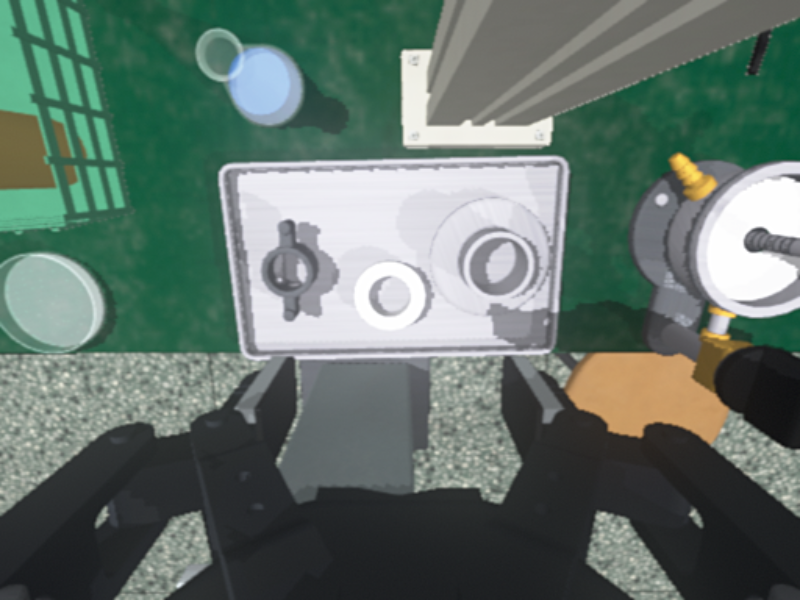

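The picture shows the nut at (290,268), the washer at (392,296) and the cover at (495,262), all flat inside the tray and apart from each other. The glassware is untouched.

```bash
python3 -c "
from cell import manip
print(manip.close_job())"
```

```text
the job is handed in; nothing more can be done
None
```

The job is handed in at about 34 s of the 72 s allowed: the filter was vented against its stop and the knob let back to rest, and the nut, washer and cover lie flat and side by side in the tray; the hand-in gave no verdict.

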